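# Stamp the request form on the sloped stand

## Robot

A 6-joint arm with a two-finger parallel gripper is mounted at the origin on the work surface. World frame = base frame: x ahead of the robot, y to its left, z up, the work surface at z = 0. Lengths are in m, angles in degrees, forces in N, time in s.
With the tool pointing down it reaches from about 0.35 to 0.875 m from the base axis. Payload 4.2 kg.
Tool frame: the origin (TCP) lies midway between the tips of the shut fingers; the grasp point (between the pads) lies 19 mm behind it; z points along the fingers, y is the line along which they close (so a half turn about z gives the same grasp; the last joint's range is limited). The gripper opens to 87 mm and grips with 3 to 60 N. Pads are 19 mm wide; open, the fingers measure 117 mm over their backs; the gripper's body (75 mm by 190 mm) begins 51 mm behind the grasp point.
Start: joints at [90.734, 22.042, 0.453, 0, -68.411, -14.817], TCP at [0.152, 0.606, 0.223] pointing down, gripper open.
Joint ranges: [-179.83, 179.83], [-69.29, 118.12], [-61.27, 80.66], [-181.25, 117.63], [-171.15, -9.14], [-177.46, 177.46]. Speed limits (degrees/s): [159.86, 159.86, 180, 180, 180, 180].

## Interface

Orientations are given as a 3x3 rotation matrix whose columns are the frame's x, y, z axes.
In Python, from station import r, optics, finish_job gives the robot as it stands (r), with the cameras (optics) and the job as plain functions.
- The arm moves only by the shell command python3 steer.py 'ROWS'. ROWS is a JSON list of rows, 1 to 8 of them, each of 7 numbers: the opening from 0.0 (shut) to 1.0 (fully open), then dx, dy, dz in m, then a rotation vector rx, ry, rz in degrees; each row is the pose to reach, as a shift and turn from the pose commanded when the command began, along the tool's axes at that moment; what a row does not reach only later rows make up. A row lasts 1/10 s, in which the tool goes at most 0.05 m and 8.59 degrees, less where a joint would pass 70% of its speed; a pose out of reach is approached as far as the arm can. The fingers move at their own pace and stop on an object; the grip force is fixed at half the most. Time passes only in rows, so rows that do not move let the fingers close. It prints the time, the measured TCP pose, the force, the opening and the grip force at its end.
- r.sense(): the state, without advancing time (a new reading comes with each control period).
- optics.capture(name): name is "side" or "top" or "wrist"; returns a dict with "pixels" (400x640x3 uint8, red, green, blue), "z_map" (400x640 float32, m along the optical axis (not along the pixel's ray), 0 where there is no reading), "K" (3x3 intrinsics, pixels), "distortion" ([k1, k2, p1, p2, k3] as OpenCV has them; the pictures are not rectified), "world_from_camera" (4x4, takes a point from camera to world coordinates). Camera axes: x right, y up, looking along -z (the intrinsics and any distortion apply to the point x, -y, -z); pixel columns grow to the right and rows downward; lengths in m; the calibration is good to about 2 mm. A picture is of the moment at which its call begins.
- finish_job(): hands the job in; it is judged then, once.
The state is a dict: "time_s": time; "joints": joint angles; "joint_velocities": joint speeds; "effort": joint torques, N m; "tcp_pos": TCP position; "ee_rot": TCP orientation; "wrist_force": force on the tool from outside, world axes, zero at the start; "moment": the same for the moment, N m; "gripper_width": opening from 0.0 (shut) to 1.0 (fully open); "gripper_force": force on a finger pad.
Only numpy, scipy, OpenCV 4.12 (cv2) and the standard library are available. Lean on these libraries where they do the work, as an engineer would, in place of code of your own. Each camera call takes 0.05 s, during which the arm holds its last target. There are 200 camera calls.

## Task

Take the self-inking stamp from its tray, set it flat on the pad of forms on the sloped stand, inside the printed box and square with it, and press its head fully down to the stop without forcing it. Then stand it upright back in its tray and let go; make no print anywhere else and leave the tube rack, bottle and carton as they are.

Things in the scene. Friction and masses are not known exactly. Their poses are not given: they have to be found in the camera images.
- stamp: The stamp: grey plastic foot frame 44 (x) by 66 (y) mm, 42 high, carrying a black plastic head; 100 mm tall in all, 0.12 to 0.21 kg. Origin: centre of the underside of the foot; z up through the head, y along the foot's long side. It prints the same either way round (half a turn).
- stamp_grip (a point): Point in the head's grip block, 85 mm above the stamp's underside while the head is up. The block is 30 mm in the stamp's x, 34 mm in its y and reaches from 64 to 100 mm above the underside; hold it across either pair of sides. Below it the head's housing, 42 by 52 mm, forms a shoulder (its top at 64 mm) that fingertips can rest on and press.
- stamp_head (a joint): Head of the stamp, sliding down along the stamp's -z on a spring: 0 m up, 0.014 m at its stop. It starts to give at about 4 N and takes about 12 N at the stop. Beyond that the grip block itself sinks into its rubber cushion by 1 mm for each further 12 N, at most 4 mm, then is hard. It springs back by itself.
- tray: Shallow grey plastic tray lying flat, outside 110 (x) by 140 (y) by 14 mm, walls and floor 4 mm thick. Origin: centre of its underside, on the table. The stamp starts in it, and belongs back in it.
- desk: The sloped stand as a whole (aluminium feet, wooden board, pad of forms), about 230 mm deep, 270 wide, 145 high. Does not move. Origin on the table under the middle of the board; x points away from the low edge, which roughly faces the robot.
- slope: The stand's wooden board, 250 (x) by 270 (y) mm, tilted 28 degrees, a lip 13 mm high along its low edge. Origin: on the board's upper surface (85 mm above the table), beneath the centre of the printed box; z is square to the board, x points up the slope, y across it. A firm paper pad, 150 (x) by 200 (y) mm, lies on it, its top parallel to the board.
- rack: Bystander: black tube rack 108 by 132 mm with yellow-capped sample tubes, 105 mm high; origin under its centre.
- bottle: Bystander: closed bottle, 60 mm across, 120 high; origin under its centre.
- glovebox: Bystander: carton 80 by 120 by 70 mm; origin under its centre.
- box (a point): Same point as the board's origin: straight under (along the board's z) the centre of the box of dark lines, 56 (board's x) by 78 (board's y) mm, printed on the pad's top. The pad's top lies anywhere from 4 to 20 mm above the board, differently every time and not told. The stamp's foot belongs inside the box, long side along y.

How it is judged:
By the outcome, as a careful person would: the job done as asked, in the order asked, and still so for the second after the job is handed in, with the robot touching nothing.
It also fails if it takes over 50 s, if anything falls off the work surface, if the arm or the gripper's body presses on something with over 40 N, if the wrist force passes 120 N, or if a joint passes its speed limit or range.

## Working session

There is one attempt and no reset: what is moved stays moved. The work goes in short steps, Python scripts to look and compute and a shell command to move; the robot and the scene stay as the last step left them, time stands still between calls to the robot, and variables do not carry over. Pictures are saved under pics/ and viewed, at most 10 in all, crops included, and the job is handed in when it is done.

```bash
ls; mkdir -p pics; python3 - <<'E'
from station import r, optics, finish_job
import cv2,numpy as np
s=r.sense();print(s)
for n in("top","side"):
    c=optics.capture(n);cv2.imwrite(f"pics/{n}0.png",c["pixels"][:,:,::-1]);np.savez(f"{n}0.npz",**c)
    print(n,c["K"],c["distortion"],c["world_from_camera"])
E
```

```text
pics
station.py
steer.py
{'time_s': 0.0, 'joints': array([ 9.07337316e+01,  2.20894726e+01,  3.79398491e-01, -2.86685683e-02,
       -6.84100794e+01, -1.48144428e+01]), 'joint_velocities': array([-0.06217484, -0.04357967, -0.08694534, -0.02166567, -0.00382299,
       -0.07039397]), 'effort': array([-1.18858334e-04, -3.90671253e+01,  1.87405300e+01,  4.21984345e+00,
        1.09161210e-02, -1.88376084e-04]), 'tcp_pos': array([0.15191427, 0.60563639, 0.2214714 ]), 'ee_rot': array([[ 9.69909065e-01, -2.43467067e-01, -4.38364138e-04],
       [-2.43467447e-01, -9.69906790e-01, -2.10281559e-03],
       [ 8.67939910e-05,  2.14626730e-03, -9.99997693e-01]]), 'wrist_force': array([0.16733572, 0.3765995 , 0.32519368]), 'moment': array([-0.0148599 ,  0.03701883, -0.0034048 ]), 'gripper_force': 0.0, 'gripper_width': 0.9967479871166659}
top [[418.30483578   0.         320.43468962]
 [  0.         418.30483578 199.54554019]
 [  0.           0.           1.        ]] [-0.03307361  0.          0.          0.          0.        ] [[-0.02530787  0.99719749 -0.07040362  0.482738  ]
 [-0.99960594 -0.02438764  0.01389991  0.01654343]
 [ 0.01214398  0.07072765  0.99742174  0.99567351]
 [ 0.          0.          0.          1.        ]]
side [[494.27177657   0.         319.25418764]
 [  0.         494.27177657 195.10756638]
 [  0.           0.           1.        ]] [-0.05953031  0.          0.          0.          0.        ] [[-0.99945125  0.02740473 -0.01860587  0.49133299]
 [-0.02983559 -0.50079704  0.86505038  1.15467751]
 [ 0.0143887   0.8651308   0.50133986  0.74071037]
 [ 0.          0.          0.          1.        ]]
```

View pics/top0.png

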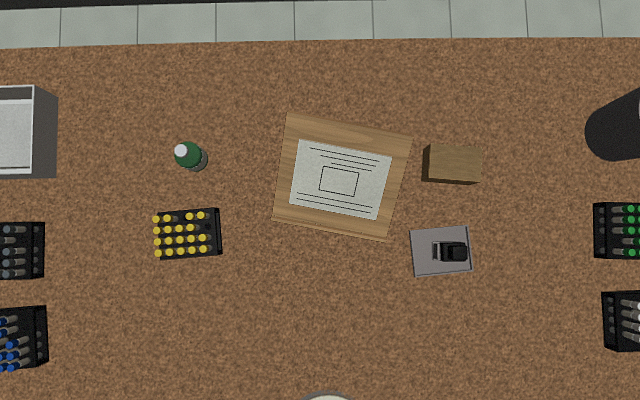

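View pics/side0.png

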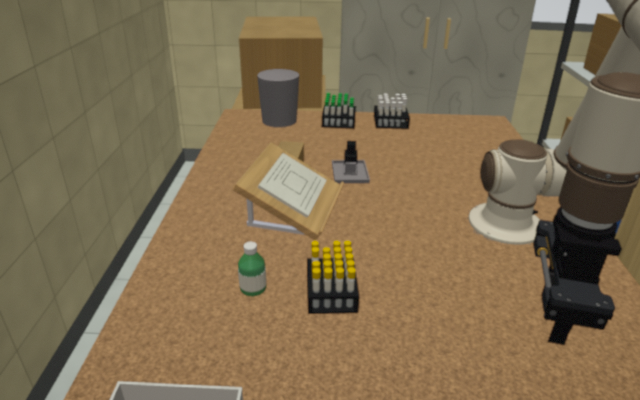

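The top view shows the stand with its printed box at about (339,181), the stamp at (452,251) in its tray at (441,251), the rack at (187,234), the bottle at (190,155) and the carton at (452,165). The side view agrees, with the arm well clear of everything. Next I'll measure the stamp, tray, pad plane and box.

```bash
cat > h.py <<'E'
import numpy as np,cv2
def rays(c,uv):
    uv=np.asarray(uv,float).reshape(-1,1,2)
    p=cv2.undistortPoints(uv,c["K"],c["distortion"]).reshape(-1,2)
    d=np.c_[p[:,0],-p[:,1],-np.ones(len(p))]
    T=c["world_from_camera"];return T[:3,3],d@T[:3,:3].T
def cloud(c):
    v,u=np.mgrid[:400,:640];o,d=rays(c,np.c_[u.ravel(),v.ravel()])
    P=o+d*c["z_map"].reshape(-1,1);P[c["z_map"].ravel()==0]=np.nan
    return P.reshape(400,640,3)
def onplane(c,uv,n,k): # n.p=k
    o,d=rays(c,uv);t=(k-o@n)/(d@n);return o+d*t[:,None]
def fit(P):
    n=np.array([0,0,1.]);m=np.ones(len(P),bool)
    for _ in range(6):
        q=P[m].mean(0);n=np.linalg.svd(P[m]-q,full_matrices=False)[2][2];n*=np.sign(n[2])
        e=(P-q)@n;m=abs(e)<max(.002,2*np.median(abs(e[m])))
    return n,n@q,np.std(e[m]),m.sum()
E
python3 - <<'E'
from h import *
c=dict(np.load("top0.npz"));P=cloud(c);g=cv2.cvtColor(c["pixels"],cv2.COLOR_RGB2GRAY)
hsv=cv2.cvtColor(c["pixels"],cv2.COLOR_RGB2HSV)
print("table z",np.nanmedian(P[280:360,200:450,2]))
# pad
white=((hsv[...,1]<40)&(g>140)).astype(np.uint8);white[:130]=0;white[225:]=0;white[:,:270]=0;white[:,410:]=0
m=cv2.morphologyEx(white,cv2.MORPH_CLOSE,np.ones((9,9)))
pm=cv2.erode(m,np.ones((7,7)))>0
n,k,s,N=fit(P[pm]);print("pad",n,k,s,N,"tilt",np.degrees(np.arccos(n[2])),"dir",np.degrees(np.arctan2(-n[1],-n[0])))
wood=np.zeros_like(m);wood[110:245,270:415]=1
wm=(wood>0)&(cv2.dilate(m,np.ones((9,9)))==0)&(P[...,2]>.04)
nb,kb,sb,Nb=fit(P[wm]);print("board",nb,kb,sb,Nb,"tilt",np.degrees(np.arccos(nb[2])),"dir",np.degrees(np.arctan2(-nb[1],-nb[0])))
# box contours
d=cv2.adaptiveThreshold(g,255,cv2.ADAPTIVE_THRESH_MEAN_C,cv2.THRESH_BINARY_INV,15,15);d[~(cv2.erode(m,np.ones((5,5)))>0)]=0
cs,_=cv2.findContours(d,cv2.RETR_LIST,cv2.CHAIN_APPROX_NONE)
for q in cs:
    if cv2.contourArea(q)<400: continue
    a=cv2.minAreaRect(q);print("px",a)
    W=onplane(c,q.reshape(-1,2).astype(float),n,k)
    # plane coords
    ex=np.array([1,0,0])-n*n[0];ex/=np.linalg.norm(ex);ey=np.cross(n,ex)
    L=np.c_[W@ex,W@ey].astype(np.float32);a=cv2.minAreaRect(L*1000);print("plane rect",a)
    ct=np.array(a[0])/1000;print("centre",ct[0]*ex+ct[1]*ey+k*n)
    b=cv2.boxPoints(a)/1000; print(np.array([x[0]*ex+x[1]*ey+k*n for x in b]).round(4))
# stamp/tray
R=P[215:290,400:485]
gg=g[215:290,400:485]
hi=R[...,2]>.085
print("head top",np.nanmedian(R[hi],0),hi.sum(),cv2.minAreaRect((R[hi][:,:2]*1000).astype(np.float32)))
mid=(R[...,2]>.03)&(R[...,2]<.08);print("mid",mid.sum(),cv2.minAreaRect((R[mid][:,:2]*1000).astype(np.float32)))
an=(R[...,2]>.0085);print("tray+",cv2.minAreaRect((R[an][:,:2]*1000).astype(np.float32)))
fl=(R[...,2]>.002)&(R[...,2]<.02);print("floor z",np.percentile(R[fl][:,2],[10,50,90]))
cv2.imwrite("pics/crop1.png",np.hstack([cv2.resize(c["pixels"][220:285,400:480,::-1],None,fx=5,fy=5,interpolation=2)]))
E
```

```text
table z -1.983519538106826e-05Traceback (most recent call last):
  File "<stdin>", line 9, in <module>
  File "h.py", line 16, in fit
    q=P[m].mean(0);n=np.linalg.svd(P[m]-q,full_matrices=False)[2][2];n*=np.sign(n[2])
                     ~~~~~~~~~~~~~^^^^^^^^^^^^^^^^^^^^^^^^^^^^
    u, s, vh = gufunc(a, signature=signature)
               ~~~~~~^^^^^^^^^^^^^^^^^^^^^^^^
    raise LinAlgError("SVD did not converge")
numpy.linalg.LinAlgError: SVD did not converge
```

```bash
sed -i 's/^    n=np.array(\[0,0,1.\]);m/    P=P[np.isfinite(P[:,0])];n=np.array([0,0,1.]);m/' h.py
cat > m1.py <<'E'
from h import *
c=dict(np.load("top0.npz"));P=cloud(c);g=cv2.cvtColor(c["pixels"],cv2.COLOR_RGB2GRAY)
hsv=cv2.cvtColor(c["pixels"],cv2.COLOR_RGB2HSV)
white=((hsv[...,1]<40)&(g>140)).astype(np.uint8);white[:130]=0;white[225:]=0;white[:,:270]=0;white[:,410:]=0
m=cv2.morphologyEx(white,cv2.MORPH_CLOSE,np.ones((9,9)))
pm=cv2.erode(m,np.ones((7,7)))>0
n,k,s,N=fit(P[pm]);print("pad",n,k,s,N,"tilt",np.degrees(np.arccos(n[2])),"dir",np.degrees(np.arctan2(-n[1],-n[0])))
wood=np.zeros_like(m);wood[110:245,270:415]=1
wm=(wood>0)&(cv2.dilate(m,np.ones((9,9)))==0)&(P[...,2]>.04)
nb,kb,sb,Nb=fit(P[wm]);print("board",nb,kb,sb,Nb,"tilt",np.degrees(np.arccos(nb[2])),"dir",np.degrees(np.arctan2(-nb[1],-nb[0])))
d=cv2.adaptiveThreshold(g,255,cv2.ADAPTIVE_THRESH_MEAN_C,cv2.THRESH_BINARY_INV,15,15);d[~(cv2.erode(m,np.ones((5,5)))>0)]=0
cs,_=cv2.findContours(d,cv2.RETR_LIST,cv2.CHAIN_APPROX_NONE)
for q in cs:
    if cv2.contourArea(q)<400: continue
    print("px",cv2.minAreaRect(q))
    W=onplane(c,q.reshape(-1,2).astype(float),n,k)
    ex=np.array([1,0,0])-n*n[0];ex/=np.linalg.norm(ex);ey=np.cross(n,ex)
    L=np.c_[W@ex,W@ey].astype(np.float32);a=cv2.minAreaRect(L*1000);print("plane rect",a)
    B=lambda x:x[0]*ex+x[1]*ey+k*n
    print("centre",B(np.array(a[0])/1000));b=cv2.boxPoints(a)/1000; print(np.array([B(x) for x in b]).round(4))
R=P[215:290,400:485];rect=lambda m:cv2.minAreaRect((R[m][:,:2]*1000).astype(np.float32))
hi=R[...,2]>.085
print("head top",np.nanmedian(R[hi],0),hi.sum(),rect(hi))
mid=(R[...,2]>.03)&(R[...,2]<.08);print("mid",mid.sum(),rect(mid))
an=(R[...,2]>.0085);print("tray+",rect(an))
fl=(R[...,2]>.002)&(R[...,2]<.02);print("floor z",np.percentile(R[fl][:,2],[10,50,90]))
cv2.imwrite("pics/crop1.png",cv2.resize(c["pixels"][220:285,400:480,::-1],None,fx=5,fy=5,interpolation=2))
E
python3 m1.py
```

```text
pad [-0.46078684  0.10177706  0.88165578] -0.19080462254509845 0.0010175729789489469 4096 tilt 28.157250937843173 dir -12.455320410246678
board [-0.45676876  0.1007322   0.88386386] -0.19798502362269402 0.0010173462415795124 3588 tilt 27.887969921934996 dir -12.436498212629491
px ((338.42779541015625, 180.87310791015625), (36.5792121887207, 24.54449462890625), 10.954063415527344)
plane rect ((560.95751953125, -46.24776840209961), (78.9471664428711, 57.0034294128418), 76.0147705078125)
centre [ 0.58577614 -0.03572028  0.09385615]
[[ 0.5528 -0.0689  0.0804]
 [ 0.6019 -0.0797  0.1073]
 [ 0.6188 -0.0025  0.1073]
 [ 0.5697  0.0082  0.0804]]
px ((338.423095703125, 180.88461303710938), (37.654293060302734, 25.49509620666504), 11.309932708740234)
plane rect ((560.8817749023438, -46.31816101074219), (81.28327178955078, 59.21329879760742), 75.63739776611328)
centre [ 0.58570891 -0.03579421  0.09382955]
[[ 0.5513 -0.0697  0.0798]
 [ 0.6022 -0.0812  0.1077]
 [ 0.6201 -0.0019  0.1079]
 [ 0.5692  0.0096  0.08  ]]
head top [ 0.42437034 -0.28622403  0.10360293] 254 ((425.01727294921875, -289.31756591796875), (28.540807723999023, 35.42588806152344), 0.04051705822348595)
mid 326 ((424.93328857421875, -286.46868896484375), (56.252838134765625, 41.80356979370117), 88.9043960571289)
tray+ ((425.00347900390625, -278.31878662109375), (110.87498474121094, 141.21612548828125), 4.335360527038574)
floor z [0.00243147 0.00447435 0.01368345]
```

View pics/crop1.png

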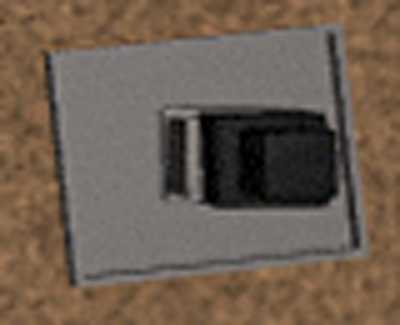

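The crop shows the stamp lying square in the tray. Its black grip block is at crop (295,165), and the light foot sticks out to the left at (180,155). The measured sizes match the given ones: block 28×35 mm, tray 111×141 mm, box 79×57 mm and tilt 28°. The pad is about 10 mm above the board. I'll move over to the stamp for a wrist view.

```bash
cat >> h.py <<'E'
def delta(s,p,R=None):
    from scipy.spatial.transform import Rotation as Ro
    A=s["ee_rot"];t=A.T@(np.asarray(p)-s["tcp_pos"])
    w=np.zeros(3) if R is None else Ro.from_matrix(A.T@R).as_rotvec(degrees=True)
    print("d",t.round(4),"rot",w.round(2))
E
python3 steer.py '[[1,0.36,0.33,-0.03,0,0,-14],[1,0.36,0.33,-0.03,0,0,-14],[1,0.36,0.33,-0.03,0,0,-14],[1,0.36,0.33,-0.03,0,0,-14],[1,0.36,0.33,-0.03,0,0,-14],[1,0.36,0.33,-0.03,0,0,-14],[1,0.36,0.33,-0.03,0,0,-14],[1,0.36,0.33,-0.03,0,0,-14]]'
python3 -c "
from h import *;from station import r, optics, finish_job
s=r.sense();print(s['joints']);delta(s,[.40,-.29,.26],np.diag([1.,-1,-1]))"
```

```text
time_s: 0.9
tcp_pos: [0.3723, 0.2709, 0.2471]
ee_rot: [[1.0, -0.001, -0.0], [-0.001, -1.0, -0.0], [-0.0, 0.0, -1.0]]
wrist_force: [0.2, 0.6, 0.0]
gripper_width: 1.001
gripper_force: 0.0
[ 5.63456694e+01  4.65553152e+00 -1.91187652e+01 -7.84341759e-03
 -6.62325295e+01  3.36090780e+01]
d [ 0.0282  0.5609 -0.0129] rot [ 0.    0.01 -0.05]
```

```bash

python3 steer.py '[[1,0.04,0.05,-0.01,0,0,0],[1,0.05,0.1,-0.01,0,0,0],[1,0.05,0.15,-0.01,0,0,0],[1,0.05,0.2,-0.01,0,0,0],[1,0.05,0.25,-0.01,0,0,0],[1,0.05,0.3,-0.01,0,0,0],[1,0.05,0.35,-0.01,0,0,0],[1,0.05,0.4,-0.01,0,0,0]]' | tail -5 | head -1
python3 steer.py '[[1,0,0.05,0,0,0,0],[1,0,0.1,0,0,0,0],[1,0,0.14,0,0,0,0],[1,0,0.16,0,0,0,0],[1,0,0.16,0,0,0,0],[1,0,0.16,0,0,0,0]]'
python3 - <<'E'
from h import *;from station import r, optics, finish_job
c=optics.capture("wrist");np.savez("w1.npz",**c);cv2.imwrite("pics/w1.png",c["pixels"][:,:,::-1]);print(c["world_from_camera"].round(3),c["K"][0,0])
E
```

```text
tcp_pos: [0.4206, -0.1152, 0.2571]
time_s: 2.3
tcp_pos: [0.4206, -0.2733, 0.2565]
ee_rot: [[1.0, -0.003, -0.001], [-0.003, -1.0, 0.001], [-0.001, -0.001, -1.0]]
wrist_force: [0.0, 0.3, 0.2]
gripper_width: 0.998
gripper_force: 0.0
[[-0.002  0.96   0.281  0.497]
 [-1.    -0.002 -0.    -0.274]
 [ 0.    -0.281  0.96   0.418]
 [ 0.     0.     0.     1.   ]] 277.5894959913545
```

View pics/w1.png

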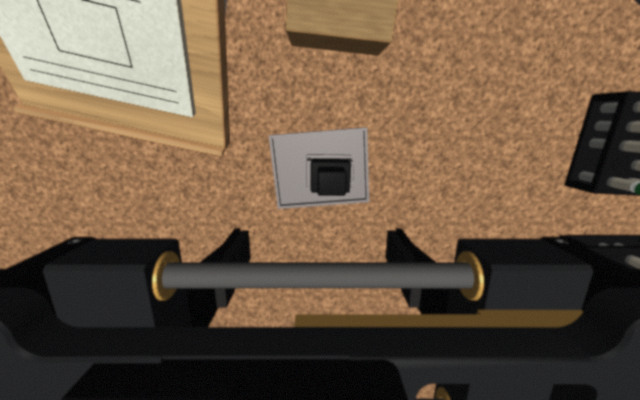

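The wrist view shows the tray at (321,167), the stamp's block at (332,180) and the foot rim at (330,157). The stamp is about square to the tool, and the box is partly visible at upper left.

```bash
python3 - <<'E'
from h import *;from station import r, optics, finish_job
c=dict(np.load("w1.npz"));P=cloud(c);g=cv2.cvtColor(c["pixels"],cv2.COLOR_RGB2GRAY)
R=P[120:215,260:380];G=g[120:215,260:380]
def show(n,m):
    Q=(R[m][:,:2]*1000).astype(np.float32);print(n,m.sum(),cv2.minAreaRect(Q),Q.min(0),Q.max(0),np.median(R[m][:,2]))
show("top",(R[...,2]>.095));show("shoulder",(R[...,2]>.06)&(R[...,2]<.075));show("foot",(R[...,2]>.035)&(R[...,2]<.05));show("all>25",(R[...,2]>.025))
show("tray",(R[...,2]>.008)&(R[...,2]<.02))
# edges of the block top by gray plane cast
b=(R[...,2]>.055);ys,xs=np.nonzero(b);print(cv2.minAreaRect(np.c_[xs,ys].astype(np.float32)))
delta(r.sense(),[.425,-.29,.075],np.diag([1.,-1,-1]))
E
```

```text
top 752 ((424.8410339355469, -290.3114013671875), (33.987728118896484, 29.82231903076172), 89.41690826416016) [ 409.77487 -307.3383 ] [ 439.80032 -273.39044] 0.1033826071370042
shoulder 541 ((425.1421203613281, -290.16925048828125), (52.02107238769531, 41.58810043334961), 89.91265106201172) [ 404.31564 -316.17447] [ 445.95734 -264.1329 ] 0.06726685467753257
foot 247 ((426.4463806152344, -290.3124694824219), (64.05451965332031, 38.628326416015625), 89.25276184082031) [ 407.485   -322.36682] [ 446.03574 -258.05038] 0.045146200328852804
all>25 1672 ((425.1033020019531, -290.24041748046875), (64.22126007080078, 41.66395568847656), 89.72525787353516) [ 404.31564 -322.36682] [ 446.03574 -258.05038] 0.07080422401818076
tray 1220 ((424.98431396484375, -278.02960205078125), (110.35859680175781, 140.03695678710938), 4.359667778015137) [ 365.2885  -350.67017] [ 484.01044 -204.76938] 0.013238755305017252
((70.0, 57.5), (35.0, 40.0), 90.0)
d [0.0044 0.0173 0.1817] rot [-0.03  0.04 -0.08]
```

Measured: the block centre is at (0.425,-0.290) with its top at 0.1035 and yaw about 0, and all sizes match. I'll descend and grip across the 34 mm sides, with the tips 3 mm above the shoulder.

```bash

python3 steer.py '[[1,0.004,0.017,0.04,0,0,0],[1,0.004,0.017,0.085,0,0,0],[1,0.004,0.017,0.13,0,0,0],[1,0.004,0.017,0.165,0,0,0],[1,0.004,0.017,0.185,0,0,0],[1,0.004,0.017,0.185,0,0,0],[1,0.004,0.017,0.185,0,0,0]]'
python3 steer.py '[[0,0,0,0,0,0,0],[0,0,0,0,0,0,0],[0,0,0,0,0,0,0],[0,0,0,0,0,0,0],[0,0,0,0,0,0,0],[0,0,0,0,0,0,0]]'
```

```text
time_s: 3.05
tcp_pos: [0.4258, -0.2897, 0.0728]
ee_rot: [[1.0, 0.001, 0.001], [0.001, -1.0, -0.001], [0.001, 0.001, -1.0]]
wrist_force: [0.5, 0.1, 1.0]
gripper_width: 1.002
gripper_force: 0.0
time_s: 3.65
tcp_pos: [0.425, -0.2904, 0.0722]
ee_rot: [[1.0, -0.002, 0.0], [-0.002, -1.0, -0.0], [0.0, 0.0, -1.0]]
wrist_force: [0.0, -0.5, -0.3]
gripper_width: 0.536
gripper_force: 0.0
```

```bash

python3 steer.py '[[0,0,0,0,0,0,0],[0,0,0,0,0,0,0],[0,0,0,0,0,0,0],[0,0,0,0,0,0,0]]'|tail -2
python3 -c "
from h import *;from station import r, optics, finish_job
s=r.sense();print(s['wrist_force'],s['tcp_pos'],s['gripper_width'])"
```

```text
gripper_width: 0.387
gripper_force: 30.0
[ 0.07622172 -0.23490001 -0.61235327] [ 0.42496128 -0.29029736  0.07199354] 0.3871433458132621
```

```bash

python3 steer.py '[[0,0,0,-0.03,0,0,0],[0,0,0,-0.07,0,0,0],[0,0,0,-0.11,0,0,0],[0,0,0,-0.15,0,0,0],[0,0,0,-0.18,0,0,0],[0,0,0,-0.18,0,0,0]]'
cat >> h.py <<'E'
from math import *
t,a=radians(28),radians(-12.4)
N=np.array([-sin(t)*cos(a),-sin(t)*sin(a),cos(t)]);EX=np.array([cos(t)*cos(a),cos(t)*sin(a),sin(t)])
RS=np.c_[EX,np.cross(-N,EX),-N]
C=np.array([.5857,-.0358,.0938])
E
python3 -c "
from h import *;from station import r, optics, finish_job
s=r.sense();print(RS.round(3),s['gripper_width']);delta(s,C+N*.138,RS)"
```

```text
time_s: 4.65
tcp_pos: [0.4272, -0.2914, 0.2569]
ee_rot: [[1.0, -0.001, 0.009], [-0.001, -1.0, -0.004], [0.009, 0.004, -1.0]]
wrist_force: [0.5, 0.0, -1.0]
gripper_width: 0.388
gripper_force: 30.0
[[ 0.862 -0.215  0.459]
 [-0.19  -0.977 -0.101]
 [ 0.469  0.    -0.883]] 0.38828417952891636
d [ 0.0946 -0.2698  0.041 ] rot [-2.84 27.34 12.14]
```

```bash

python3 steer.py '[[0,0.01,-0.04,0,0,3,1],[0,0.03,-0.08,0,-1,8,3],[0,0.045,-0.12,0,-1.5,13,6],[0,0.06,-0.16,0.01,-2,18,8],[0,0.07,-0.2,0.02,-2.5,23,10],[0,0.085,-0.24,0.03,-2.8,27.3,12.1],[0,0.095,-0.27,0.04,-2.8,27.3,12.1],[0,0.095,-0.27,0.04,-2.8,27.3,12.1]]'
python3 steer.py '[[0,0,0,0,0,0,0],[0,0,0,0,0,0,0]]'
python3 - <<'E'
from h import *;from station import r, optics, finish_job
c=optics.capture("wrist");np.savez("w2.npz",**c);cv2.imwrite("pics/w2.png",c["pixels"][:,:,::-1])
s=r.sense();print(s["wrist_force"]);delta(s,C+N*.138,RS)
E
```

```text
time_s: 5.45
tcp_pos: [0.5182, -0.0192, 0.2093]
ee_rot: [[0.869, -0.213, 0.447], [-0.19, -0.977, -0.096], [0.457, -0.001, -0.889]]
wrist_force: [0.5, -0.2, -1.1]
gripper_width: 0.389
gripper_force: 30.0
time_s: 5.65
tcp_pos: [0.5193, -0.0206, 0.2104]
ee_rot: [[0.869, -0.214, 0.447], [-0.191, -0.977, -0.097], [0.457, -0.001, -0.889]]
wrist_force: [-0.3, -0.2, -1.6]
gripper_width: 0.386
gripper_force: 30.0
[-0.12159227 -0.27460052 -1.2638685 ]
d [ 0.0046  0.0004 -0.0027] rot [-0.07  0.73 -0.06]
```

View pics/w2.png

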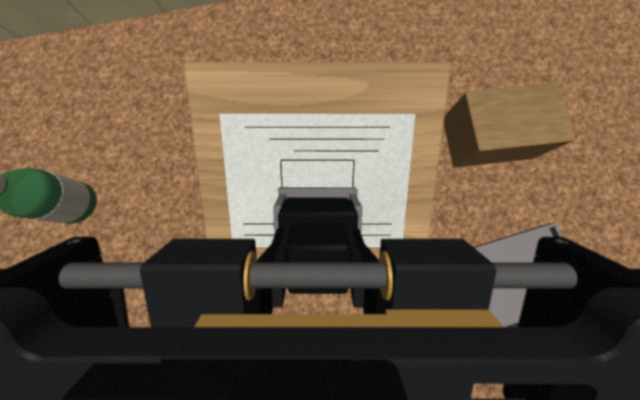

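The wrist view shows the box's upper edge at row 160, columns 281–354. The stamp's foot edge is at row 190, columns 276–357, below it and parallel. I'll measure the box and the held stamp from this view.

```bash
cat > m2.py <<'E'
import sys
from h import *;from station import r, optics, finish_job
c=dict(np.load(sys.argv[1]));P=cloud(c);g=cv2.cvtColor(c["pixels"],cv2.COLOR_RGB2GRAY)
Q=P[118:150,235:400].reshape(-1,3);n,k,s,_=fit(Q);a=np.degrees
print("pad n",n.round(4),"tilt",a(np.arccos(n[2])),"dir",a(np.arctan2(-n[1],-n[0])),"vs C",n@C-k,s)
n=N;k=np.nanmedian(Q@N);print("height C above pad",N@C-k)
ey=np.cross(N,EX)
loc=lambda X:np.c_[(X-C)@EX,(X-C)@ey,(X-C)@N]*1000
# upper line: darkest row per column; side lines: darkest column per row
U=[(u,150+np.argmin(g[150:172,u])) for u in range(286,350)]
Lf=[(274+np.argmin(g[v,274:290]),v) for v in range(164,182)]
Rt=[(346+np.argmin(g[v,346:364]),v) for v in range(164,182)]
for nm,q in(("up",U),("L",Lf),("R",Rt)):
    W=loc(onplane(c,np.array(q,float),N,k));print(nm,np.median(W,0).round(1),"slope",np.polyfit(W[:,1],W[:,0],1)[0] if nm=="up" else np.polyfit(W[:,0],W[:,1],1)[0])
s=r.sense();R=s["ee_rot"]
X=(P-s["tcp_pos"])@R*1000  # tool coords mm
m=np.zeros((400,640),bool);m[183:240,262:372]=1
f=m&(X[...,2]>15)&(X[...,2]<40)&(abs(X[...,1])<45)
F=X[f];print("foot pts tool xyz",len(F),np.percentile(F,[1,50,99],axis=0).round(1))
top=F[(F[:,0]>14)];print("front foot",np.median(top,0).round(1),top[:,0].max(),top[:,1].min(),top[:,1].max(), "zslope xy",np.linalg.lstsq(np.c_[F[:,:2],np.ones(len(F))],F[:,2],rcond=None)[0])
E
python3 m2.py w2.npz
```

```text
pad n [-0.4602  0.1018  0.882 ] tilt 28.12003050991317 dir -12.469777514483514 vs C 0.00014127782802289546 0.0007064120806540998
height C above pad 2.6803569769473512e-05
up [26.8  0.1 -0. ] slope -0.0015990160578860564
L [13.2 39.7 -0. ] slope 0.007939968073714347
R [ 13.4 -38.4  -0. ] slope 0.03903948069287817
foot pts tool xyz 879 [[ -1.6 -31.3  15.3]
 [ 19.3  -0.6  26.4]
 [ 19.9  31.9  38.1]]
front foot [19.4  0.1 25.9] 20.011376484290334 -31.33431167074343 32.16151841431676 zslope xy [-1.65523287e-01  6.95247970e-03  2.83035281e+01]
```

The pad plane agrees to within 0.2 mm. The box centre is within about 1 mm of my estimate, and the stamp sits square in the hand. I'll descend to about 5 mm above the pad.

```bash

python3 steer.py '[[0,0.0045,0,0.01,0,0.7,0],[0,0.0045,0,0.025,0,0.7,0],[0,0.0045,0,0.045,0,0.7,0],[0,0.0045,0,0.058,0,0.7,0],[0,0.0045,0,0.062,0,0.7,0],[0,0.0045,0,0.062,0,0.7,0],[0,0.0045,0,0.062,0,0.7,0]]'|tail -4
cat > st.py <<'E'
from h import *;from station import r, optics, finish_job
s=r.sense();f=s["wrist_force"];print("f along N",f@N,"lat",(f@EX).round(2),"h",(s["tcp_pos"]-C)@N*1000,"M",s["moment"].round(2),"w",s["gripper_width"]);delta(s,C+N*.073,RS)
E
python3 st.py
python3 - <<'E'
from h import *;from station import r, optics, finish_job
for n in("wrist","side","top"):
    c=optics.capture(n);np.savez(n[0]+"3.npz",**c)
    im=c["pixels"][:,:,::-1]
    if n=="wrist":a=cv2.resize(im[100:240,220:420],None,fx=4,fy=4)
    if n=="side":b=cv2.resize(im[120:240,220:360],None,fx=4,fy=4)
cv2.imwrite("pics/w3.png",a)
E
```

```text
ee_rot: [[0.861, -0.216, 0.461], [-0.192, -0.976, -0.099], [0.471, -0.003, -0.882]]
wrist_force: [-0.2, 0.1, -1.5]
gripper_width: 0.388
gripper_force: 30.0
f along N -1.262329807594437 lat -0.91 h 74.00142805456888 M [ 0.22  1.25 -0.02] w 0.3883606892171441
d [-0.0007  0.0002  0.001 ] rot [-0.11 -0.12 -0.17]
```

View pics/w3.png

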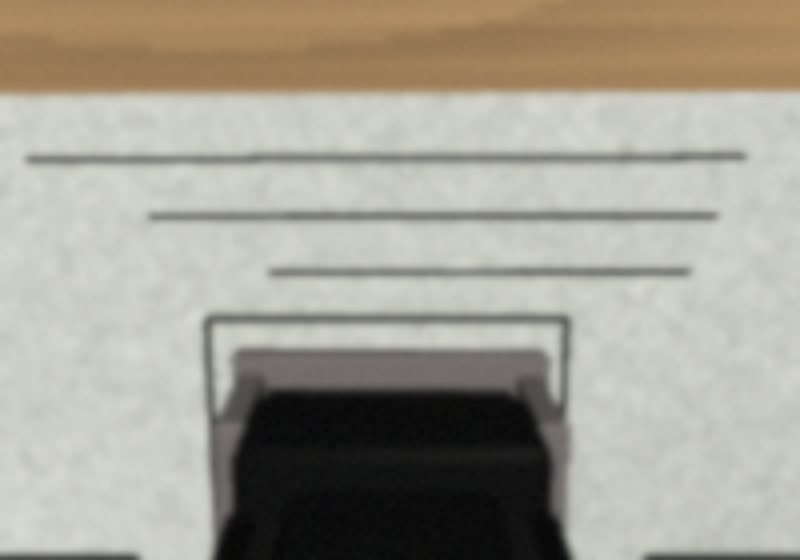

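The crop shows the foot front at columns 234–548 inside the box at columns 205–569. The edges are parallel and the stamp is about 0.8 mm too far right. I'll shift it left and creep down to contact.

```bash

python3 steer.py '[[0,-0.0005,-0.0007,0,0,0,0],[0,-0.0005,-0.0007,0.002,0,0,0],[0,-0.0005,-0.0007,0.004,0,0,0],[0,-0.0005,-0.0007,0.004,0,0,0]]'|tail -1; python3 st.py
python3 steer.py '[[0,0,0,0.001,0,0,0],[0,0,0,0.002,0,0,0],[0,0,0,0.002,0,0,0]]'|tail -1; python3 st.py
python3 steer.py '[[0,0,0,0.001,0,0,0],[0,0,0,0.002,0,0,0],[0,0,0,0.002,0,0,0]]'|tail -1; python3 st.py
```

```text
gripper_force: 30.0
f along N -1.2572991842130252 lat -0.95 h 71.28905735504279 M [ 0.21  1.18 -0.03] w 0.38949902476062914
d [-0.0007  0.0024 -0.0017] rot [-0.07  0.06 -0.04]
gripper_force: 30.0
f along N -1.0063635148055705 lat -0.3 h 70.06182879774518 M [ 0.3   1.18 -0.03] w 0.3857228847733044
d [-0.001   0.0024 -0.0029] rot [-0.03  0.13 -0.05]
gripper_force: 30.0
f along N -1.342866716964345 lat -1.36 h 68.87656899529784 M [ 0.23  1.25 -0.02] w 0.38811627489876277
d [-0.0016  0.0026 -0.0041] rot [ 0.01  0.2  -0.06]
```

```bash
python3 st.py; python3 steer.py '[[0,0,0,0,0,0,0],[0,0,0,0,0,0,0],[0,0,0,0,0,0,0]]'|tail -1; python3 st.py
python3 - <<'E'
from h import *;from station import r, optics, finish_job
c=optics.capture("wrist");np.savez("w4.npz",**c)
cv2.imwrite("pics/w4.png",cv2.resize(c["pixels"][100:240,220:420,::-1],None,fx=4,fy=4))
E
```

```text
f along N -1.342866716964345 lat -1.36 h 68.87656899529784 M [ 0.23  1.25 -0.02] w 0.38811627489876277
d [-0.0016  0.0026 -0.0041] rot [ 0.01  0.2  -0.06]
gripper_force: 30.0
f along N -0.6561509618392775 lat -0.47 h 68.95589148062655 M [0.21 1.18 0.01] w 0.38481570765727663
d [-0.0015  0.0025 -0.004 ] rot [ 0.    0.2  -0.05]
```

View pics/w4.png

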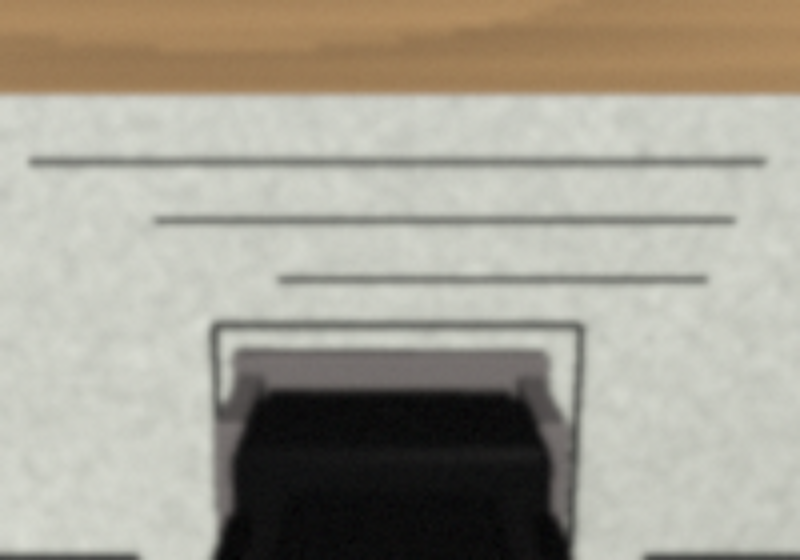

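The crop now shows the box at columns 212–583 and the foot at 234–548, so the stamp is 1.4 mm too far left with a front gap of about 5.7 mm. I'll correct that and go to contact.

```bash

python3 steer.py '[[0,-0.0003,0.0014,0,0,0,0],[0,-0.0003,0.0014,0,0,0,0],[0,-0.0003,0.0014,0,0,0,0]]'|tail -1; python3 st.py
python3 steer.py '[[0,0,0,0.001,0,0,0],[0,0,0,0.002,0,0,0],[0,0,0,0.002,0,0,0]]'|tail -1; python3 st.py
python3 steer.py '[[0,0,0,0.001,0,0,0],[0,0,0,0.001,0,0,0]]'|tail -1; python3 st.py
python3 - <<'E'
from h import *;from station import r, optics, finish_job
c=optics.capture("wrist");np.savez("w5.npz",**c)
cv2.imwrite("pics/w5.png",cv2.resize(c["pixels"][100:240,220:420,::-1],None,fx=4,fy=4))
E
```

```text
gripper_force: 30.0
f along N -1.2831553649518215 lat -1.7 h 69.17614531578033 M [0.24 1.16 0.03] w 0.38864653936657423
d [-0.0013  0.0012 -0.0038] rot [ 0.01  0.21 -0.05]
gripper_force: 30.0
f along N 3.3584618175274983 lat -2.75 h 68.10804774873596 M [ 0.28  1.67 -0.05] w 0.3888733644863734
d [-0.0018  0.0014 -0.0049] rot [ 0.04  0.27 -0.05]
gripper_force: 30.0
f along N 3.5708444132977544 lat -3.1 h 67.43580707255333 M [ 0.36  1.85 -0.11] w 0.3897343306917298
d [-0.0019  0.0015 -0.0056] rot [ 0.07  0.32 -0.05]
```

View pics/w5.png

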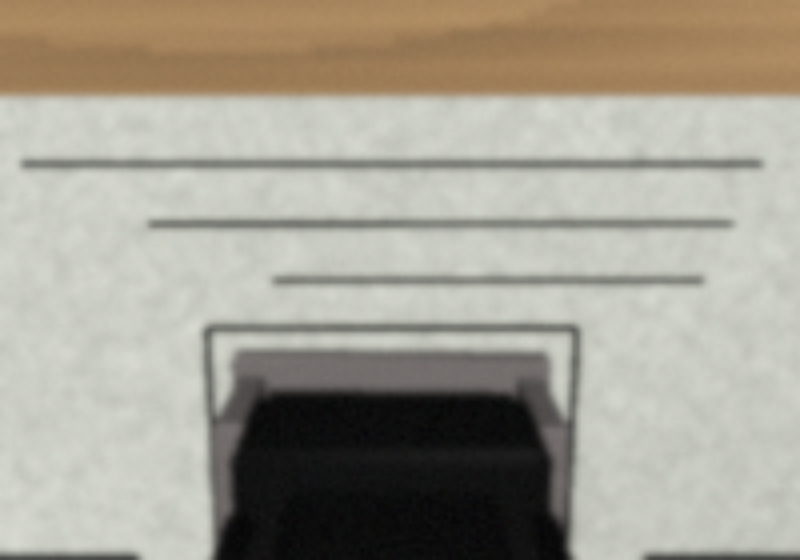

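The crop shows the foot centred: box at columns 206–578, foot at 234–548, front gap about 5.5 mm. The force shows contact. Now I'll press.

```bash

python3 steer.py '[[0,0,0,0.002,0,0.2,0],[0,0,0,0.004,0,0.3,0],[0,0,0,0.006,0,0.3,0],[0,0,0,0.008,0,0.3,0],[0,0,0,0.008,0,0.3,0]]'|tail -1; python3 st.py
python3 steer.py '[[0,0,0,0.001,0,0,0],[0,0,0,0.002,0,0,0],[0,0,0,0.003,0,0,0],[0,0,0,0.003,0,0,0]]'|tail -1; python3 st.py
```

```text
gripper_force: 30.0
f along N 5.994997513655214 lat -5.13 h 62.988885930662235 M [ 0.4   2.85 -0.13] w 0.38620024516303525
d [-0.0028  0.0018 -0.01  ] rot [ 0.34  0.56 -0.06]
gripper_force: 30.0
f along N 7.514040445831718 lat -6.04 h 61.14808941458059 M [ 0.35  3.14 -0.12] w 0.3892580320749856
d [-0.0031  0.002  -0.0118] rot [ 0.41  0.69 -0.06]
```

```bash

python3 steer.py '[[0,-0.001,0,0,0.2,0.3,0],[0,-0.0015,0,0,0.4,0.6,0],[0,-0.0015,0,0,0.4,0.6,0]]'|tail -1; python3 st.py
python3 - <<'E'
from h import *;from station import r, optics, finish_job
c=optics.capture("wrist");np.savez("w6.npz",**c)
cv2.imwrite("pics/w6.png",cv2.resize(c["pixels"][100:240,220:420,::-1],None,fx=4,fy=4))
E
```

```text
gripper_force: 30.0
f along N 5.4728838557463355 lat -5.36 h 64.8125142946956 M [ 0.02  2.8  -0.38] w 0.39156424614708013
d [-0.004   0.0024 -0.0082] rot [ 0.23  0.38 -0.09]
```

View pics/w6.png

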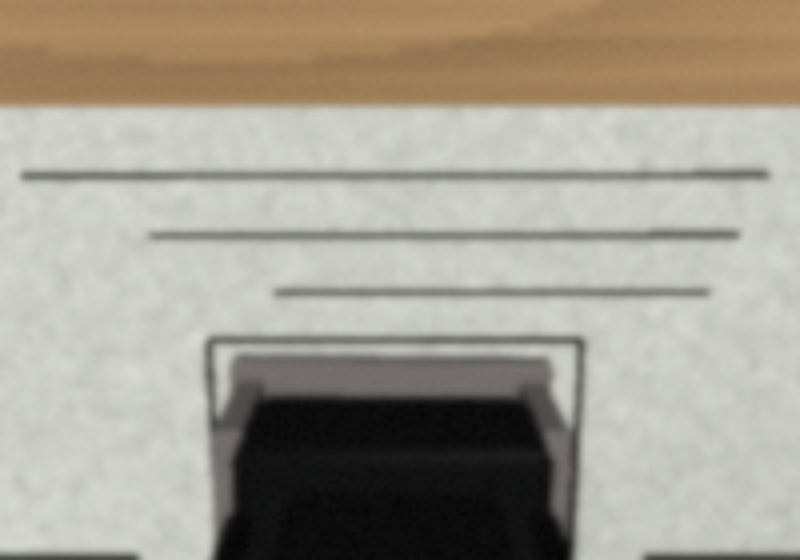

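The crop shows the foot crept uphill: the box edge is at row 340 and the foot at 358, so the gap is about 4 mm. The arm yields under load. I'll check how holding behaves before continuing.

```bash

for i in 1 2 3; do python3 steer.py '[[0,0,0,0,0,0,0],[0,0,0,0,0,0,0]]'>/dev/null; python3 st.py; done
```

```text
f along N 4.947141371866056 lat -5.58 h 64.67914473715655 M [ 0.1   2.79 -0.32] w 0.38923610857349555
d [-0.004   0.0024 -0.0083] rot [ 0.23  0.39 -0.09]
f along N 5.842863157067197 lat -5.01 h 64.67192494163355 M [ 0.02  2.79 -0.32] w 0.3898388823053586
d [-0.004   0.0024 -0.0083] rot [ 0.23  0.39 -0.09]
f along N 5.397315496281722 lat -5.16 h 64.67336983331772 M [ 0.06  2.8  -0.34] w 0.39355157463457974
d [-0.004   0.0024 -0.0083] rot [ 0.23  0.39 -0.09]
```

```bash

python3 steer.py '[[0,0,0,-0.002,0,0,0],[0,0,0,-0.005,0,0,0],[0,0,0,-0.008,0,0,0],[0,0,0,-0.008,0,0,0],[0,0,0,-0.008,0,0,0]]'>/dev/null; python3 st.py
python3 steer.py '[[0,-0.001,0.001,0,0.1,0.2,0],[0,-0.002,0.001,0,0.2,0.4,0],[0,-0.002,0.001,0,0.2,0.4,0],[0,-0.002,0.001,0,0.2,0.4,0]]'>/dev/null; python3 st.py
```

```text
f along N -0.9271200237576384 lat 0.0 h 72.8694329544221 M [ 0.28  1.14 -0.05] w 0.39265384757477073
d [-0.0059  0.004  -0.0001] rot [ 0.06  0.25 -0.03]
f along N -1.1825155219576353 lat 0.19 h 72.85132229659747 M [0.23 1.18 0.03] w 0.3948482718815735
d [-0.0037  0.0023 -0.0002] rot [-0.09 -0.13 -0.09]
```

```bash

python3 steer.py '[[0,-0.001,0.001,0.001,0,0,0],[0,-0.0022,0.001,0.002,0,-0.1,0],[0,-0.0022,0.001,0.003,0,-0.1,0],[0,-0.0022,0.001,0.003,0,-0.1,0]]'>/dev/null; python3 st.py
cat > m3.py <<'E'
import sys
from h import *;from station import r, optics, finish_job
c=optics.capture("wrist");g=cv2.cvtColor(c["pixels"],cv2.COLOR_RGB2GRAY).astype(float)
P=cloud(c);s=r.sense();X=(P-s["tcp_pos"])@s["ee_rot"]*1000
k=np.nanmedian(P[120:150,235:400].reshape(-1,3)@N);h=(P@N-k)*1000
ey=np.cross(N,EX);loc=lambda X:np.c_[(X-C)@EX,(X-C)@ey]*1000
us=np.arange(290,345);row=[176+np.argmin(g[176:187,u]) for u in us]
row=int(np.median(row)); 
vs=np.arange(row+2,row+10)
L=[268+np.argmin(g[v,268:277]) for v in vs];Rr=[360+np.argmin(g[v,360:370]) for v in vs]
print("rows",row,"L",L,"R",Rr)
U=loc(onplane(c,[(u,row) for u in us],N,k)).mean(0);l=loc(onplane(c,np.c_[L,vs],N,k)).mean(0);q=loc(onplane(c,np.c_[Rr,vs],N,k)).mean(0)
print("box local: top x",U[0],"y",l[1],q[1],"=> centre",U[0]-28,(l[1]+q[1])/2)
m=(X[...,0]>10)&(X[...,2]>15)&(X[...,2]<60)&(abs(X[...,1])<38)&(h>3);W=loc(P[m]);Z=h[m]
print("foot local x max",np.percentile(W[:,0],99),"y",np.percentile(W[:,1],[1,99]),"n",m.sum(),"h",np.percentile(Z,[1,50,99]))
F=X[m];print("foot tool z",np.percentile(F,[1,50,99],axis=0).round(1).tolist())
t=F[(F[:,2]<29)];print("foot top-edge tilt: dz/dy",np.polyfit(t[:,1],t[:,2],1)[0])
cv2.imwrite("pics/"+sys.argv[1],cv2.resize(c["pixels"][100:240,220:420,::-1],None,fx=4,fy=4))
E
python3 m3.py w7.png
```

```text
f along N -1.4541756409571913 lat -0.67 h 70.87311181959954 M [ 0.23  1.25 -0.01] w 0.39009890243842915
d [-0.0021  0.002  -0.0021] rot [-0.09  0.03 -0.05]
rows 181 L [np.int64(273), np.int64(273), np.int64(273), np.int64(273), np.int64(273), np.int64(273), np.int64(273), np.int64(273)] R [np.int64(364), np.int64(364), np.int64(364), np.int64(364), np.int64(364), np.int64(364), np.int64(364), np.int64(364)]
box local: top x 27.28041083384935 y 39.81875095644195 -38.64162299380194 => centre -0.7195891661506515 0.5885639813200072
foot local x max 23.054886335678848 y [-29.74820456  33.07649111] n 1185 h [11.13785523 41.11291846 55.74533764]
foot tool z [[11.0, -31.0, 15.4], [19.5, -0.4, 30.0], [21.0, 31.8, 60.0]]
foot top-edge tilt: dz/dy 0.0028133409282485545
```

View pics/w7.png

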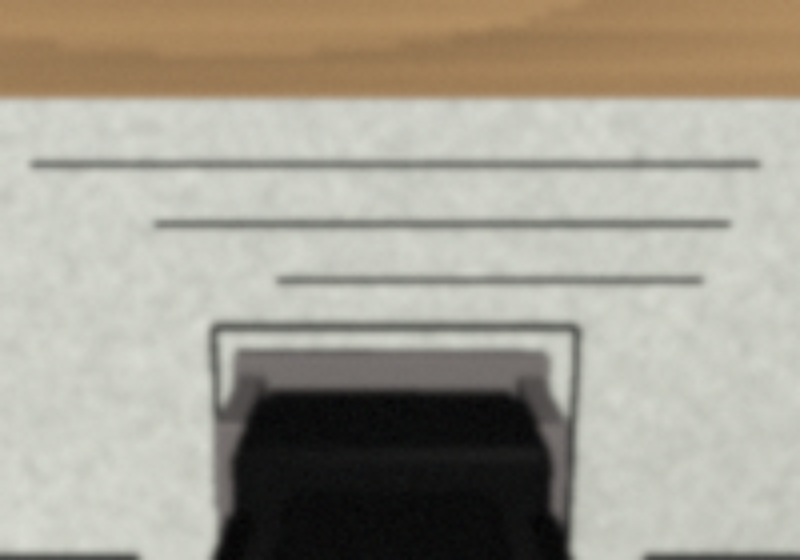

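This crop shows the pad clean. The foot is at columns 235–548 and the box at 213–579, so the stamp is 1 mm too far left, with about 5 mm front gap. I'll make the last alignment, set it down and press in one steady move.

```bash

python3 steer.py '[[0,-0.001,0.001,0,0,0,0],[0,-0.0015,0.001,0,0,0,0],[0,-0.0015,0.001,0.001,0,0,0],[0,-0.0015,0.001,0.001,0,0,0]]'>/dev/null; python3 st.py
python3 steer.py '[[0,0,0,0.003,0,0,0],[0,-0.0003,0,0.006,0,0.1,0],[0,-0.0006,0,0.009,0,0.2,0],[0,-0.0009,0,0.012,0,0.3,0],[0,-0.0012,0,0.015,0,0.4,0],[0,-0.0015,0,0.018,0,0.5,0],[0,-0.0015,0,0.018,0,0.5,0]]'>/dev/null; python3 st.py
```

```text
f along N -0.595356507646522 lat -0.33 h 70.79069225203992 M [ 0.24  1.16 -0.02] w 0.3880642721425394
d [-0.0011  0.0012 -0.0022] rot [-0.05  0.1  -0.05]
f along N 8.490710810965341 lat -5.92 h 61.54681293841353 M [ 0.1   2.82 -0.25] w 0.387845831442352
d [-0.0034  0.0024 -0.0114] rot [ 0.53  0.57 -0.07]
```

```bash
python3 m3.py w8.png
```

```text
rows 185 L [np.int64(271), np.int64(271), np.int64(271), np.int64(271), np.int64(271), np.int64(271), np.int64(271), np.int64(271)] R [np.int64(365), np.int64(365), np.int64(365), np.int64(365), np.int64(365), np.int64(365), np.int64(365), np.int64(365)]
box local: top x 26.618086209183172 y 39.63580225151703 -38.447026097886436 => centre -1.381913790816828 0.5943880768152958
foot local x max 23.751852470119204 y [-30.25724927  32.89478402] n 1592 h [ 3.67218689 16.09721892 46.07662482]
foot tool z [[11.1, -30.9, 15.6], [19.2, 0.3, 45.6], [21.0, 32.2, 58.0]]
foot top-edge tilt: dz/dy 6.743416930798082e-05
```

```bash

python3 steer.py '[[0,-0.001,0,0,0,0,0],[0,-0.002,0,0,0,0,0],[0,-0.002,0,0,0,0,0]]'>/dev/null; python3 st.py; python3 m3.py w9.png | grep local
```

```text
f along N 6.3183516904366535 lat -3.21 h 62.65544588586243 M [-0.22  2.14 -0.42] w 0.38825230210146633
d [-0.003   0.0025 -0.0103] rot [ 0.56  0.49 -0.11]
box local: top x 26.912430458910293 y 39.80508818635901 -38.58652097229626 => centre -1.0875695410897066 0.6092836070313723
foot local x max 23.74156998717693 y [-30.12885949  33.04310173] n 1628 h [ 3.36536603 12.9414936  47.15749817]
```

```bash

python3 steer.py '[[0,-0.0005,0,0.002,0.1,0.1,0],[0,-0.001,0,0.004,0.2,0.2,0],[0,-0.0015,0,0.006,0.3,0.3,0],[0,-0.002,0,0.008,0.3,0.3,0],[0,-0.002,0,0.008,0.3,0.3,0]]'>/dev/null; python3 st.py; python3 m3.py w10.png | grep local
```

```text
f along N 8.978990908900236 lat -4.62 h 59.56054217215137 M [-0.64  2.69 -0.62] w 0.39304891478440895
d [-0.0034  0.0027 -0.0134] rot [ 0.66  0.75 -0.15]
box local: top x 26.897963938699956 y 39.4951942843612 -38.38335211154992 => centre -1.1020360613000442 0.5559210864056396
foot local x max 23.80874035909684 y [-30.18141654  32.79362349] n 1573 h [ 3.32359302 18.63335453 44.15218123]
```

```bash

python3 steer.py '[[0,-0.001,0,0.003,0.1,0.1,0],[0,-0.002,0,0.006,0.2,0.2,0],[0,-0.003,0,0.009,0.3,0.3,0],[0,-0.003,0,0.01,0.3,0.3,0],[0,-0.003,0,0.01,0.3,0.3,0]]'>/dev/null; python3 st.py; python3 m3.py w11.png | grep local
```

```text
f along N 11.468547947990668 lat -5.8 h 55.72770364728379 M [-1.2   3.07 -0.97] w 0.38771986726823954
d [-0.0038  0.0031 -0.0172] rot [ 0.81  1.05 -0.22]
box local: top x 27.01814537030992 y 39.70617789336105 -38.3904573771866 => centre -0.9818546296900799 0.6578602580872257
foot local x max 23.88257424789362 y [-30.16533556  33.14250669] n 1379 h [ 4.32719038 14.41155913 40.39789056]
```

```bash

python3 steer.py '[[0,-0.0005,0,0.002,0.1,0.2,0],[0,-0.0015,0,0.004,0.3,0.4,0],[0,-0.002,0,0.006,0.4,0.6,0],[0,-0.002,0,0.006,0.4,0.6,0]]'>/dev/null; python3 st.py; python3 m3.py w12.png | grep local
```

```text
f along N 11.45267573118454 lat -5.62 h 55.48388787448495 M [-1.15  3.18 -1.  ] w 0.3896441459843372
d [-0.0051  0.0046 -0.0174] rot [ 0.7   1.02 -0.22]
box local: top x 36.54541764890837 y 41.10444336420005 -36.9915829618064 => centre 8.54541764890837 2.056430201196825
foot local x max 25.063124735721782 y [-28.66594786  34.61019571] n 1375 h [ 4.20380663 14.9626608  40.363777  ]
```

```bash
sed -i 's/176:187/176:192/g; s/range(row+2,row+10)/range(row+2,row+8)/' m3.py
sed -i 's/,"lat",(f@EX).round(2)/,"lat x,y",(f@EX).round(2),(f@RS[:,1]).round(2)/' st.py
python3 steer.py '[[0,-0.0005,0,-0.003,0.2,0.3,0],[0,-0.001,0.001,-0.007,0.4,0.6,0],[0,-0.002,0.002,-0.012,0.7,1,0],[0,-0.003,0.003,-0.016,0.7,1,-0.2],[0,-0.003,0.003,-0.016,0.7,1,-0.2],[0,-0.003,0.003,-0.016,0.7,1,-0.2]]'|head -1; python3 st.py;  python3 m3.py w13.png
```

```text
time_s: 15.6
f along N -1.8551273522083878 lat x,y -0.25 -0.97 h 71.49122806058513 M [ 0.27  1.21 -0.01] w 0.3885643154928611
d [-0.0043  0.0055 -0.0016] rot [-0.46 -0.07  0.16]
rows 188 L [np.int64(276), np.int64(276), np.int64(276), np.int64(276), np.int64(276), np.int64(276)] R [np.int64(368), np.int64(368), np.int64(368), np.int64(368), np.int64(368), np.int64(368)]
box local: top x 23.183095615785245 y 41.62629355062945 -38.43270939693011 => centre -4.816904384214755 1.5967920768496704
foot local x max 25.3001256107651 y [-26.16670089  36.81581937] n 1230 h [11.61553778 40.94814463 56.41193458]
foot tool z [[11.1, -31.1, 15.3], [19.4, -0.4, 30.7], [21.0, 32.0, 60.0]]
foot top-edge tilt: dz/dy 0.00026186763887735195
```

```bash

python3 steer.py '[[0,-0.001,0.001,0,-0.1,0,0],[0,-0.002,0.002,0,-0.2,0,0.1],[0,-0.003,0.003,0,-0.4,0,0.1],[0,-0.0038,0.0042,0,-0.4,0,0.1],[0,-0.0038,0.0042,0,-0.4,0,0.1],[0,-0.0038,0.0042,0,-0.4,0,0.1]]'|head -1; python3 st.py;  python3 m3.py w14.png
python3 - <<'E'
import cv2
g=cv2.cvtColor(cv2.imread('pics/w14.png'),cv2.COLOR_BGR2GRAY)
print("col 391",[int(x) for x in g[290:400:4,391]]);print("row 370",[int(x) for x in g[370,196:250:3]],[int(x) for x in g[370,535:600:3]])
E
```

```text
time_s: 16.25
f along N -0.9025040541554777 lat x,y -1.23 -1.11 h 72.18827296210877 M [0.22 1.21 0.01] w 0.39296521666243905
d [-0.0006  0.0011 -0.0008] rot [-0.01 -0.02  0.03]
rows 179 L [np.int64(272), np.int64(272), np.int64(272), np.int64(272), np.int64(272), np.int64(272)] R [np.int64(362), np.int64(362), np.int64(362), np.int64(362), np.int64(362), np.int64(362)]
box local: top x 27.29256294478223 y 39.76800397992688 -38.01292429936067 => centre -0.7074370552177704 0.8775398402831058
foot local x max 21.543681920473766 y [-30.69173206  31.99517994] n 1189 h [12.38411747 42.08539578 56.94517931]
foot tool z [[11.2, -30.9, 15.4], [19.5, -0.4, 30.3], [20.9, 31.8, 60.0]]
foot top-edge tilt: dz/dy -0.002605713820854049
col 391 [208, 206, 204, 201, 196, 182, 145, 103, 130, 183, 204, 207, 209, 204, 185, 142, 110, 111, 113, 111, 110, 112, 109, 106, 92, 59, 28, 17]
row 370 [210, 210, 204, 185, 147, 124, 128, 165, 186, 196, 195, 184, 159, 134, 116, 109, 105, 104] [110, 110, 110, 117, 132, 156, 184, 197, 197, 183, 149, 123, 124, 152, 180, 194, 201, 204, 203, 202, 202, 203]
```

Free-space alignment is now exact: gaps are 6 mm in front, and the sides are centred. I'll press again, backing off downhill in proportion to the load so the foot isn't dragged.

```bash

python3 steer.py '[[0,0,0,0.003,0,0,0],[0,-0.0015,0.0002,0.006,0.1,0.1,0],[0,-0.003,0.0005,0.01,0.2,0.3,0],[0,-0.004,0.0008,0.014,0.3,0.5,0],[0,-0.005,0.0012,0.017,0.4,0.6,0],[0,-0.006,0.0015,0.02,0.4,0.7,0],[0,-0.006,0.0015,0.02,0.4,0.7,0]]'|head -1; python3 st.py;  python3 m3.py w15.png|grep local
```

```text
time_s: 17.0
f along N 5.279613552558648 lat x,y -3.3 0.55 h 64.84435076988963 M [ 0.2   2.25 -0.18] w 0.3901905385529608
d [-0.0017  0.0024 -0.0081] rot [0.22 0.49 0.04]
box local: top x 26.827110957973165 y 39.639557230377086 -38.39513050594192 => centre -1.172889042026835 0.6222133622175825
foot local x max 22.235433065081192 y [-29.77163183  33.14286709] n 1585 h [ 5.17093966 13.15507863 49.27558967]
```

```bash

python3 steer.py '[[0,-0.001,0.0003,0.002,0.1,0.1,0],[0,-0.002,0.0006,0.004,0.2,0.3,0],[0,-0.003,0.0009,0.007,0.3,0.5,0],[0,-0.004,0.001,0.009,0.4,0.6,0],[0,-0.005,0.001,0.012,0.5,0.8,0],[0,-0.006,0.001,0.014,0.5,0.8,0],[0,-0.006,0.001,0.014,0.5,0.8,0]]'|head -1; python3 st.py;  python3 m3.py w16.png|grep local
```

```text
time_s: 17.75
f along N 6.339574486978021 lat x,y -4.75 3.57 h 61.79586173284916 M [-0.49  2.4  -0.5 ] w 0.3933668402987145
d [-0.002   0.0028 -0.0112] rot [ 0.4   0.73 -0.03]
box local: top x 20.687240717929253 y 39.511045551707895 -38.2661512139448 => centre -7.312759282070747 0.6224471688815463
foot local x max 22.374076538283457 y [-29.83657729  33.3322392 ] n 1607 h [ 4.0207108  14.36284487 46.22104123]
```

```bash

python3 steer.py '[[0,-0.0005,0.0005,0.003,0,0,0],[0,-0.001,0.001,0.006,0,0,0],[0,-0.0015,0.0015,0.009,0,0,0],[0,-0.002,0.002,0.012,0,0,0],[0,-0.002,0.002,0.012,0,0,0],[0,-0.002,0.002,0.012,0,0,0]]'|head -1; python3 st.py;  python3 m3.py w17.png|grep local
```

```text
time_s: 18.4
f along N 11.124758414523932 lat x,y -6.6 2.12 h 55.120637289859744 M [ 0.19  3.03 -0.31] w 0.3889321619369057
d [-0.0028  0.0029 -0.0178] rot [0.52 1.23 0.02]
box local: top x 26.747359969963032 y 39.689930248718944 -38.36062116550786 => centre -1.252640030036968 0.6646545416055432
foot local x max 22.44603226202903 y [-29.97481888  33.09622758] n 1370 h [ 3.57284825 14.74469683 39.69050669]
```

```bash

python3 steer.py '[[0,-0.0005,0.0003,0.002,0,0,0],[0,-0.001,0.0006,0.004,0,0,0],[0,-0.0015,0.0009,0.006,0,0,0],[0,-0.002,0.001,0.008,0,0,0],[0,-0.002,0.001,0.008,0,0,0]]'|head -1; python3 st.py;  python3 m3.py w18.png|grep local
```

```text
time_s: 18.95
f along N 31.365797757556233 lat x,y -11.55 1.93 h 52.45560559078217 M [ 0.62  4.92 -0.33] w 0.3928163952513038
d [-0.0032  0.003  -0.0204] rot [0.63 1.4  0.04]
box local: top x 26.787730775420467 y 40.030256162407426 -38.593001912200144 => centre -1.2122692245795328 0.7186271251036409
foot local x max 22.45134119261909 y [-29.79946899  33.46544356] n 1353 h [ 3.38602193 11.62911795 36.96263593]
```

The head reached its stop at h≈54, with the cushion loaded 1.7 mm and the foot unmoved inside the box. Now I'll release straight off along the normal.

```bash

python3 steer.py '[[0,0,0,-0.005,0,0,0],[0,0,0,-0.01,0,0,0],[0,0,0,-0.017,0,0,0],[0,0,0,-0.025,0,0,0],[0,0,0,-0.035,0,0,0],[0,0,0,-0.05,0,0,0],[0,0,0,-0.07,0,0,0],[0,0,0,-0.09,0,0,0]]'|head -1; python3 st.py
python3 - <<'E'
from h import *;from station import r, optics, finish_job
c=optics.capture("wrist");np.savez("w19.npz",**c);s=r.sense()
P=cloud(c);X=(P-s["tcp_pos"])@s["ee_rot"]*1000
m=np.zeros((400,640),bool);m[180:245,262:372]=1
F=X[m&(X[...,2]>15)&(X[...,2]<40)&(abs(X[...,1])<45)];print(len(F),np.percentile(F,[1,50,99],axis=0).round(1).tolist())
t=F[(F[:,0]>17)&(F[:,2]<29)];print("yaw slope",np.polyfit(t[:,1],t[:,0],1)[0],"roll",np.polyfit(t[:,1],t[:,2],1)[0],"ztop",np.median(t[:,2]))
# target: upright over start place
delta(s,[.425,-.2903,.25],np.diag([1.,-1,-1]))
E
```

```text
time_s: 19.8
f along N -0.6572007239564238 lat x,y 0.07 0.08 h 140.58465254597627 M [0.22 1.03 0.02] w 0.39069303430953295
d [-0.004   0.0041  0.0678] rot [0.58 1.57 0.03]
938 [[-3.5, -30.1, 15.4], [17.6, 0.6, 28.7], [18.2, 33.1, 37.9]]
yaw slope -0.005244069076949754 roll 0.001614531674688943 ztop 21.569541199895948
d [-0.0261  0.2891 -0.0399] rot [  3.27 -26.61 -12.28]
```

```bash

cat > dn.py <<'E'
from h import *;from station import r, optics, finish_job;import sys
from scipy.spatial.transform import Rotation as Ro
E_=Ro.from_rotvec([-.63,-1.4,0],degrees=True).as_matrix() # tool error while foot was flat
RT=np.diag([1.,-1,-1])@E_
s=r.sense();print(s["time_s"],s["wrist_force"].round(2),s["tcp_pos"].round(4));delta(s,[.425,-.2903,float(sys.argv[1])],RT)
E
python3 dn.py .25
python3 steer.py '[[0,0,0.03,-0.02,0.5,-3,-1],[0,0,0.07,-0.035,1,-7,-3],[0,-0.005,0.11,-0.04,1.5,-11,-5],[0,-0.01,0.15,-0.04,2,-15,-7],[0,-0.015,0.2,-0.04,2.5,-19,-9],[0,-0.02,0.24,-0.04,2.8,-23,-11],[0,-0.024,0.28,-0.04,2.8,-26.5,-12.2],[0,-0.026,0.289,-0.04,2.8,-26.5,-12.2]]'|head -1
python3 dn.py .25
```

```text
19.85 [-0.16  0.54  0.52] [ 0.5283 -0.0173  0.2244]
d [-0.0261  0.2891 -0.0399] rot [  2.51 -27.93 -12.48]
time_s: 20.65
20.65 [-0.64 -0.04 -3.02] [ 0.4244 -0.2951  0.2457]
d [ 0.0005 -0.0048 -0.0043] rot [-0.02 -1.   -0.53]
```

```bash

python3 steer.py '[[0,0.0005,-0.003,0.03,0,-0.5,-0.5],[0,0.0005,-0.005,0.07,0,-1,-0.5],[0,0.0005,-0.005,0.11,0,-1,-0.5],[0,0.0005,-0.005,0.14,0,-1,-0.5],[0,0.0005,-0.005,0.16,0,-1,-0.5],[0,0.0005,-0.005,0.166,0,-1,-0.5],[0,0.0005,-0.005,0.166,0,-1,-0.5]]'|head -1
python3 dn.py .072
python3 - <<'E'
from h import *;from station import r, optics, finish_job
c=optics.capture("wrist");P=cloud(c);
R=P.reshape(-1,3);R=R[np.isfinite(R[:,0])&(abs(R[:,0]-.425)<.09)&(abs(R[:,1]+.285)<.1)]
m=(R[:,2]>.04)&(R[:,2]<.062);Q=R[m];print("foot top z",len(Q),np.percentile(Q[:,2],[5,50,95]),Q[:,:2].min(0),Q[:,:2].max(0))
u=Q[(Q[:,0]>.437)];print("z vs y slope deg",np.degrees(np.arctan(np.polyfit(u[:,1],u[:,2],1)[0])),np.median(u,0))
b=R[(R[:,0]>.443)&(R[:,0]<.453)&(R[:,2]>.004)&(abs(R[:,1]+.29)<.03)];print("front face",len(b),np.percentile(b[:,2],[2,50,98]) if len(b) else 0)
tr=R[(R[:,2]>.009)&(R[:,2]<.018)];print("tray",cv2.minAreaRect((tr[:,:2]*1000).astype(np.float32)))
E
```

```text
time_s: 21.35
21.35 [ 0.12 -0.27 -0.58] [ 0.4241 -0.2878  0.0806]
d [0.0011 0.0024 0.0086] rot [-0.05 -0.08  0.27]
foot top z 750 [0.04645893 0.05393828 0.06035725] [ 0.41872416 -0.32046501] [ 0.44448873 -0.25650685]
z vs y slope deg -0.43366636635392763 [ 0.44372406 -0.28825395  0.05348186]
front face 22902 [0.0479211  0.18969875 0.20107229]
tray ((425.68603515625, -277.6586608886719), (109.16680145263672, 140.47293090820312), 4.22885799407959)
```

```bash

python3 steer.py '[[0,0.001,0.002,0.002,0,0,0],[0,0.001,0.002,0.004,0,0,0],[0,0.001,0.002,0.0055,0,0,0],[0,0.001,0.002,0.0055,0,0,0]]'|head -1
python3 dn.py .072
python3 steer.py '[[0,0,0,0.001,0,0,0],[0,0,0,0.002,0,0,0],[0,0,0,0.002,0,0,0]]'|head -1
python3 dn.py .072
```

```text
time_s: 21.8
21.8 [-0.01  0.34 -1.7 ] [ 0.4251 -0.29    0.0761]
d [-0.      0.0003  0.0041] rot [-0.03 -0.19  0.26]
time_s: 22.1
22.1 [ 0.18  0.36 -1.55] [ 0.425  -0.2899  0.0738]
d [0.0001 0.0004 0.0018] rot [-0.04 -0.15  0.27]
```

```bash

python3 steer.py '[[0,0,0,0.001,0,0,0],[0,0,0,0.001,0,0,0]]'|head -1
python3 dn.py .072
python3 steer.py '[[0,0,0,0.001,0,0,0],[0,0,0,0.001,0,0,0]]'|head -1
python3 dn.py .072
```

```text
time_s: 22.3
22.3 [-0.23  0.49 -1.62] [ 0.425  -0.2899  0.0728]
d [0.     0.0004 0.0008] rot [-0.04 -0.15  0.26]
time_s: 22.5
22.5 [-0.46  1.66  2.05] [ 0.4251 -0.2901  0.0723]
d [-0.0001  0.0002  0.0003] rot [-0.02 -0.17  0.28]
```

Contact with the tray floor at tcp 0.0723. I'll open slowly, then withdraw straight up.

```bash

python3 steer.py '[[0.45,0,0,0,0,0,0],[0.5,0,0,0,0,0,0],[0.7,0,0,0,0,0,0],[1,0,0,0,0,0,0],[1,0,0,0,0,0,0],[1,0,0,0,0,0,0],[1,0,0,0,0,0,0],[1,0,0,0,0,0,0]]'|tail -3
python3 steer.py '[[1,0,0,0,0,0,0],[1,0,0,0,0,0,0],[1,0,0,-0.02,0,0,0],[1,0,0,-0.05,0,0,0],[1,0,0,-0.09,0,0,0],[1,0,0,-0.13,0,0,0],[1,0,0,-0.17,0,0,0],[1,0,0,-0.18,0,0,0]]'|tail -7
```

```text
wrist_force: [0.2, -0.3, -0.1]
gripper_width: 0.95
gripper_force: 0.0
time_s: 24.1
tcp_pos: [0.431, -0.2892, 0.2571]
ee_rot: [[1.0, 0.005, -0.013], [0.005, -1.0, -0.015], [-0.013, 0.014, -1.0]]
wrist_force: [0.6, -0.5, -0.0]
gripper_width: 0.996
gripper_force: 0.0
```

```bash

python3 - <<'E'
from h import *;from station import r, optics, finish_job
c=optics.capture("wrist");P=cloud(c);R=P[120:215,260:380]
def show(n,m):
    Q=(R[m][:,:2]*1000).astype(np.float32);print(n,m.sum(),cv2.minAreaRect(Q),np.median(R[m][:,2]))
show("top",(R[...,2]>.095)&(R[...,2]<.12));show("shoulder",(R[...,2]>.06)&(R[...,2]<.075));show("tray",(R[...,2]>.008)&(R[...,2]<.02))
# print check from the top camera, on the pad plane
t=optics.capture("top");np.savez("t20.npz",**t);o=dict(np.load("top0.npz"))
ey=np.cross(N,EX);Ti=np.linalg.inv(t["world_from_camera"])
xs,ys=np.arange(-70,71,2),np.arange(-95,96,2);G=np.array([C+EX*x/1e3+ey*y/1e3 for x in xs for y in ys])
q=(G@Ti[:3,:3].T+Ti[:3,3])*[1,-1,-1];uv=cv2.projectPoints(q,np.zeros(3),np.zeros(3),t["K"],t["distortion"])[0].reshape(-1,2).astype(np.float32)
s=[cv2.remap(i["pixels"],uv[:,0].copy(),uv[:,1].copy(),1).reshape(len(xs),len(ys),3).astype(int) for i in(o,t)]
D=abs(s[1]-s[0]).max(2);m=D>25;i=np.argwhere(m)
print("changed",len(i), "x",xs[i[:,0]].min() if len(i) else 0,xs[i[:,0]].max() if len(i) else 0,"y",ys[i[:,1]].min() if len(i) else 0,ys[i[:,1]].max() if len(i) else 0)
pts=np.c_[xs[i[:,0]],ys[i[:,1]]].astype(np.float32)
if len(i):print(cv2.minAreaRect(pts),s[1][m].mean(0))
for X in range(-30,31,4):print(X,"".join("#" if m[np.searchsorted(xs,X),j] else "." for j in range(len(ys))))
E
```

```text
top 713 ((423.595458984375, -291.5926818847656), (30.432008743286133, 33.50564956665039), 1.1103365421295166) 0.1032845416395477
shoulder 557 ((424.0425109863281, -291.18890380859375), (41.55016326904297, 51.839534759521484), 1.4137245416641235) 0.0670851351253195
tray 1196 ((424.9872741699219, -277.9798583984375), (110.29121398925781, 140.11053466796875), 4.409722805023193) 0.01304813254590878
changed 0 x 0 0 y 0 0
-30 ................................................................................................
-26 ................................................................................................
-22 ................................................................................................
-18 ................................................................................................
-14 ................................................................................................
-10 ................................................................................................
-6 .......................................................................
[... 223 characters left out ...]
.
6 ................................................................................................
10 ................................................................................................
14 ................................................................................................
18 ................................................................................................
22 ................................................................................................
26 ................................................................................................
30 ................................................................................................
```

The stamp is upright in the tray: its top is at 0.103, the tray hasn't moved and the gripper is clear. The force jump at the stop (12 to 32 N over the last 1.7 mm of cushion) confirms a full press. The pictures show no mark on the pad, inside or outside the box.

```bash
python3 -c "
from station import r, optics, finish_job
print(finish_job())"
```

```text
the job is handed in; nothing more can be done
None
```

I pressed the stamp inside the printed box down to its stop, stood it upright back in its tray and handed the job in at about 24 s. The full press is inferred from the force jump at the stop (peak about 32 N, 1.7 of the cushion's 4 mm), because the top camera shows no print on the pad; two earlier part-presses stopped short of the stop, and the foot slid a little inside the box.

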